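# Hold the lid ready over the seed canister with the dry puck

## Task

Pick the aluminium lid out of the black tray by its wooden handle, carry it over the white divider board and the glazed pots, and hold it level about 15 mm above the rim of the canister that has the orange (dry) puck in it, centred and with the clip lugs of lid and canister lined up, so that a colleague can check the seal before it is closed. The lid must not touch the divider, the pots or either canister, and everything else stays where it stands. Finish while still holding the lid there, steady: do not put it down or let go.

Things in the scene. Friction and masses are not known exactly. Their poses are not given: they have to be found in the camera images.
- lid: Round aluminium lid, diameter 104, 12 thick (mm), lying in the tray, about 0.16 kg. Dark clip lugs 24 wide reach 62 from the axis at its +y and -y sides (half a turn makes no difference). Handle: wooden bar on top, 64 long (x), 14 wide (y), 34 to 46 above the underside, on thin posts at x = +-24; pinch it across y. Origin: centre of the underside, z up.
- canister_a: Open round aluminium canister, 100 mm across, rim 55 mm above its underside, wall 3 mm, floor 4 mm, 0.25 kg, loose, nearer the robot on its left. Dark clip lugs 24 mm wide reach 62 mm from the axis at its +y and -y sides, tops 5 mm below the rim. Origin: centre of the underside, z up. Holds one of the two pucks.
- canister_b: The same canister again, standing farther from the robot on its left; it holds the other puck.
- puck_orange: Orange (dry) moisture indicator puck, diameter 52 mm, 14 mm thick, lying on the floor of one of the canisters: its canister is the one to hold the lid over. Origin: centre of the underside.
- puck_green: Green (spent) moisture indicator puck, same size, lying in the other canister. Origin: centre of the underside.
- tray: Black plastic plant tray, 220 mm (x) by 240 mm (y), 45 mm high, walls and floor 4 mm, open on top, loose, 0.5 kg. Origin: centre of the underside.
- divider: Fixed white melamine divider board standing on edge between the tray and the pots: 500 mm long (x), 14 mm thick (y), 100 mm tall. Origin: centre of the underside.
- pot_blue: Blue glazed ceramic pot, 106 mm across the rim, 102 mm tall, loose. Origin: centre of the underside.
- pot_white: White glazed ceramic pot, 106 mm across the rim, 102 mm tall, loose. Origin: centre of the underside.
- cultivator: Stainless three-tined hand cultivator, 265 mm long, 40 mm high at most, lying beyond the tray. Origin: at the middle of its length, on the table; x from handle to tines.
Things that resemble listed ones, but are neither listed nor needed, are in the scene too. There is more than one size of the puck_orange; the job needs the middle-sized.

How it is judged:
By the outcome, as a careful person would: the job done as asked, in the order asked, and still so for the second after the job is handed in, while the arm keeps its last pose, push and grip.
It also fails if it takes over 42 s, if anything falls off the work surface, if the arm or the gripper's body presses on something with over 40 N, if the wrist force passes 120 N, or if a joint passes its speed limit or range.

## Robot

A 7-joint arm with a two-finger parallel gripper is mounted at the origin on the work surface. World frame = base frame: x ahead of the robot, y to its left, z up, the work surface at z = 0. Lengths are in mm, angles in degrees, forces in N, time in s.
With the tool pointing down it reaches from about 350 to 900 mm from the base axis. Payload 19.9 kg.
Tool frame: the origin (TCP) lies on the centre line of the jaws, within the pads' length; the fingertips stand 17 mm ahead of it and the grasp point (between the pads) lies 2 mm behind it (arm.tcp_to_tips is the z of the fingertips in the tool frame, in mm); z points along the fingers, y is the line along which they close (so a half turn about z gives the same grasp; the last joint's range is limited). The gripper opens to 85 mm and grips with 20 to 120 N. Pads are 22 mm wide; open, the fingers measure 114 mm over their backs; the gripper's body (76 mm by 85 mm) begins 54 mm behind the grasp point. The pads swing forward as they close: fully open they stand 13 mm farther back than shut.
Start: joints at [-66.033, 23.915, -0.59, 92.452, 0.269, 63.638, -3.037], TCP at [277.342, 560.073, 228.06] pointing down, gripper open.
Joint ranges: [-161.28, 161.28], [-22.2, 115.67], [-73.04, 71.86], [3.21, 147.25], [-68.34, 248.33], [10.77, 114.83], [-161.83, 161.83]. Speed limits (degrees/s): [108.29, 108.29, 136.94, 136.94, 172.46, 172.46, 172.46].

## Interface

Orientations are given as [roll, pitch, yaw] about the fixed x, y, z axes, in that order (R = Rz(yaw) Ry(pitch) Rx(roll)).
In Python, from plant import arm, eyes gives the robot as it stands.
- The arm moves only by the shell command python3 -m crank 'ROWS'. ROWS is JSON, a list of rows, each an object of numbers: "dx", "dy", "dz": the shift along the tool's x, y, z in mm; "wx", "wy", "wz": the turn, a rotation vector about the tool's x, y, z in degrees; "fingers": the gripper's target within -1 to 1 (fully open at 1, half-way at 0, shut at -1). In form: [{"dx": .., "dy": .., "dz": .., "wx": .., "wy": .., "wz": .., "fingers": ..}, ...]. A call has 1 to 20 rows; each row shifts and turns the commanded pose from where the row before left it, along the tool's axes as they then stand; what a row does not reach is not made up. A row lasts 1/10 s, in which the tool goes at most 50 mm and 8.59 degrees, less where a joint would pass 70% of its speed; a pose out of reach is approached as far as the arm can. A call is refused whole if a number of a shift passes 50 or a number of a turn 8.59, either way. A call with a gripper value outside its range is refused whole. The fingers move at their own pace and stop on an object; the grip force is fixed at half the most. Time passes only in rows, so rows that do not move let the fingers close. It gives the time, the measured TCP pose, the force, the opening and the grip force at its end, in the units of the state.
- arm.get_state(): the state, without advancing time (a new reading comes with each control period).
- eyes.capture(name): name is "side" or "top"; returns the picture (400x640x3 uint8, red, green, blue); there is no depth.
- eyes.camera_info(name): a dict with "camera_matrix" (3x3 intrinsics, pixels), "k1" (the pictures are not rectified: a ray, as slopes to the right and down, at radius r is drawn at 1 + k1 r^2 times it, then the intrinsics apply), "eye" and "orientation" of the camera in the world. Camera axes: x right, y up, looking along -z (the intrinsics and any distortion apply to the point x, -y, -z); pixel columns grow to the right and rows downward; lengths in mm; the calibration is good to about 2 mm. A picture is of the moment at which its call begins. camera_info takes no time and is no camera call.
- arm.job_done(): hands the job in; it is judged then, once.
The state is a dict: "time": time; "joints": joint angles; "joint_velocities": joint speeds; "tau": joint torques, N m; "position": TCP position; "tool_rot": TCP orientation; "wrist_force": force on the tool from outside, world axes, zero at the start; "wrist_torque": the same for the moment, N m; "grip_width": finger opening in mm; "finger_force": force on a finger pad.
Only numpy, scipy, OpenCV 4.12 (cv2) and the standard library are available. Lean on these libraries where they do the work, as an engineer would, in place of code of your own. Each camera call takes 0.05 s, during which the arm holds its last target. There are 200 camera calls.

## Working session

There is one attempt and no reset: what is moved stays moved. The work goes in short steps, Python scripts to look and compute and a shell command to move; the robot and the scene stay as the last step left them, time stands still between calls to the robot, and variables do not carry over. Pictures are saved under pics/ and viewed, at most 10 in all, crops included, and the job is handed in when it is done.

```bash
mkdir -p pics
python3 - <<'E'
from plant import arm,eyes
import cv2
for n in("top","side"):
    cv2.imwrite(f"pics/{n}0.png",eyes.capture(n)[:,:,::-1]); print(eyes.camera_info(n))
s=arm.get_state();print(s["position"],s["tool_rot"],s["time"],s["grip_width"])
E
```

```text
{'camera_matrix': array([[470.35607285,   0.        , 323.09006985],
       [  0.        , 470.35607285, 199.76668489],
       [  0.        ,   0.        ,   1.        ]]), 'k1': 0.04791614199252558, 'eye': array([ 292.77182614,   28.80005889, 1120.05966971]), 'orientation': array([ 1.09093089e+01, -8.85425014e-02, -8.96227010e+01])}
{'camera_matrix': array([[473.88257025,   0.        , 317.30991946],
       [  0.        , 473.88257025, 195.71880685],
       [  0.        ,   0.        ,   1.        ]]), 'k1': -0.11549541410321051, 'eye': array([ 393.32491694, -904.24114822,  730.35467768]), 'orientation': array([52.81261869, -0.16801052, -5.96064855])}
[277.21900327 559.81524526 227.5431661 ] [-1.79937870e+02  4.33173854e-03  1.53655411e+02] 0.1 86.01068416104987
```

View pics/top0.png

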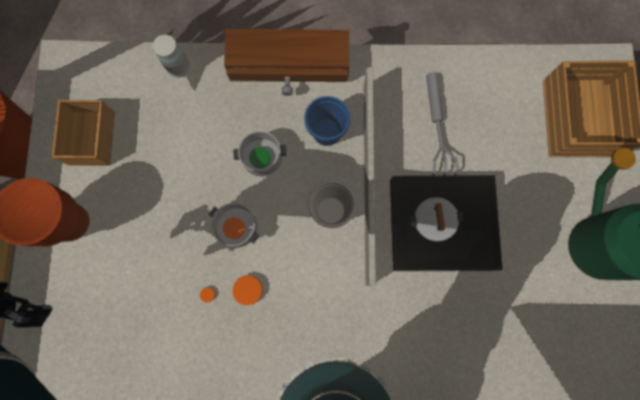

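View pics/side0.png

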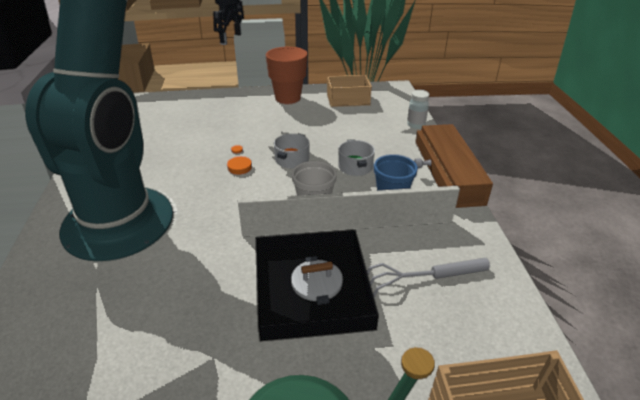

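The top view shows the orange puck in the nearer canister (233,228), the green one at (262,155), the lid at (437,218) in the tray, the divider at column 370, and pots at (328,120) and (332,205). Next I'll zoom in on the lid and the target canister.

```bash
cat > h.py <<'E'
import numpy as np,cv2
from plant import arm,eyes
from scipy.spatial.transform import Rotation as R
def cam(n):
    i=eyes.camera_info(n); return i["camera_matrix"],i["k1"],np.array(i["eye"]),R.from_euler("xyz",i["orientation"],degrees=True).as_matrix()
def proj(n,P):
    K,k,e,M=cam(n); q=(np.atleast_2d(P)-e)@M; s=np.c_[q[:,0],-q[:,1]]/-q[:,2:]
    s=s*(1+k*(s**2).sum(1,keepdims=True)); return s*K[0,0]+K[:2,2]
def ray(n,uv,z):
    K,k,e,M=cam(n); d=(np.array(uv,float)-K[:2,2])/K[0,0]; s=d.copy()
    for _ in range(20): s=d/(1+k*(s@s))
    v=M@np.array([s[0],-s[1],-1]); return e+v*(z-e[2])/v[2]
E
python3 - <<'E'
import cv2,numpy as np
t=cv2.imread("pics/top0.png");s=cv2.imread("pics/side0.png")
def c(im,x,y,w=64,h=48,f=6): return cv2.resize(im[y-h//2:y+h//2,x-w//2:x+w//2],None,fx=f,fy=f,interpolation=cv2.INTER_CUBIC)
cv2.imwrite("pics/z.png",np.vstack([np.hstack([c(t,437,218),c(t,233,228)]),np.hstack([c(s,317,280),c(s,292,150)])]))
E
```

```text
(no output)
```

View pics/z.png

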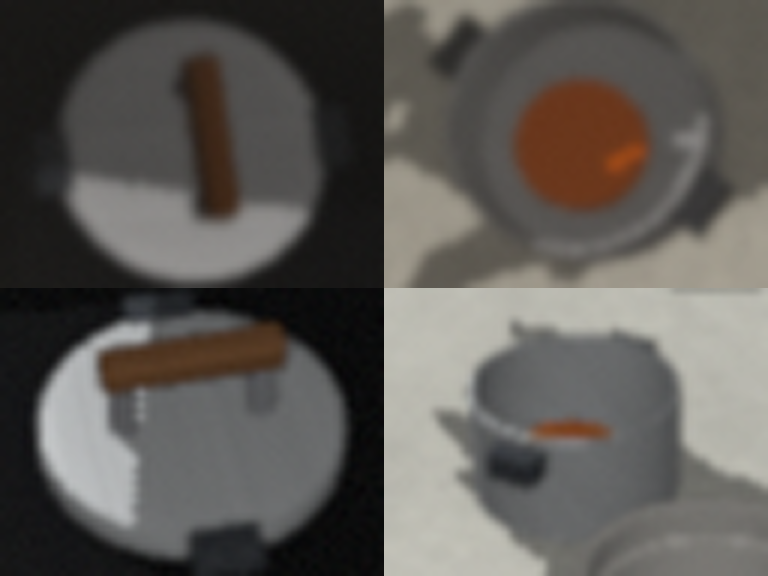

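```bash
cat > est.py <<'E'
from h import *
f=lambda o,u,v:(o[0]+(u+.5)/6-.5,o[1]+(v+.5)/6-.5)
TL,TC,SL,SC=(405,194),(201,204),(285,256),(260,126)
def p(l,n,o,u,v,z): r=ray(n,f(o,u,v),z)[:2]; print(l,r.round(1)); return r
ang=lambda a,b: np.degrees(np.arctan2(*(b-a)[::-1]))
p("lid c top","top",TL,193.5,150,16)
a=p("lugL","top",TL,52,163,12);b=p("lugR","top",TL,334,133,12);print((a+b)/2,ang(b,a)-90)
a=p("hF","top",TL,202,55,50);b=p("hN","top",TL,218,215,50);print((a+b)/2,ang(b,a))
p("lid c side","side",SL,192,(313+553)/2-288-3,16)
a=p("s lug+","side",SL,160,300-288,12);b=p("s lug-","side",SL,228,545-288,12);print((a+b)/2,ang(b,a)-90)
a=p("hN s","side",SL,100,362-288,50);b=p("hF s","side",SL,285,332-288,50);print((a+b)/2,ang(a,b))
a=p("can lug+","top",TC,76,45,50);b=p("can lug-","top",TC,321,203,50);print((a+b)/2,ang(b,a)-90)
p("puck","top",TC,582-384,145,18)
l=p("rimL s","side",SC,473-384,390-288,55);r=p("rimR s","side",SC,680-384,388-288,55);print((l+r)/2,np.linalg.norm(l-r))
p("s lug-","side",SC,517-384,455-288,50)
E
cat > ov.py <<'E'
from h import *
import sys
lx,ly,la,cx,cy,ca=map(float,sys.argv[1:7])
f=4; out=[]
t=np.linspace(0,2*np.pi,90)
def ring(x,y,z,r): return np.c_[x+r*np.cos(t),y+r*np.sin(t),0*t+z]
def box(x,y,a,z,x0,x1,y0,y1):
    c,s=np.cos(np.radians(a)),np.sin(np.radians(a)); q=np.array([(x0,y0),(x1,y0),(x1,y1),(x0,y1),(x0,y0)])
    return np.c_[x+q[:,0]*c-q[:,1]*s,y+q[:,0]*s+q[:,1]*c,np.full(5,z)]
L=[ring(lx,ly,16,52),box(lx,ly,la,50,-32,32,-7,7),box(lx,ly,la,14,-12,12,50,62),box(lx,ly,la,14,-12,12,-62,-50)]
C=[ring(cx,cy,55,50),ring(cx,cy,55,47),ring(cx,cy,0,50),box(cx,cy,ca,50,-12,12,50,62),box(cx,cy,ca,50,-12,12,-62,-50)]
for n in("top","side"):
    im=cv2.imread(f"pics/{n}0.png"); row=[]
    for c,G in(((lx,ly,20),L),((cx,cy,40),C)):
        u,v=proj(n,c)[0].astype(int); u0,v0=u-48,v-36
        g=cv2.resize(im[v0:v0+72,u0:u0+96],None,fx=f,fy=f,interpolation=cv2.INTER_CUBIC)
        for P in G:
            q=((proj(n,P)-[u0,v0]+.5)*f-.5).round().astype(np.int32); cv2.polylines(g,[q],False,(255,255,0),1)
        row.append(g)
    out.append(np.hstack(row))
cv2.imwrite(sys.argv[7],np.vstack(out))
E
python3 est.py
```

```text
lid c top [ 462.1 -241. ]
lugL [ 457.1 -186. ]
lugR [ 469.9 -297.5]
[ 463.49704943 -241.73593004] 6.57904385745006
hF [ 493.8 -237.4]
hN [ 431.9 -240.9]
[ 462.88938217 -239.14015293] 3.2843197699010394
lid c side [ 462.6 -246.8]
s lug+ [ 458.  -179.6]
s lug- [ 469.5 -294.9]
[ 463.74720382 -237.25543768] 5.6573411508687315
hN s [ 432.2 -244.9]
hF s [ 494.8 -237.3]
[ 463.45998352 -241.09209112] 6.924651939418958
can lug+ [470.8 280.9]
can lug- [410.6 185.1]
[440.68545849 233.00825153] -32.156351432971945
puck [436.7 238.7]
rimL s [394.7 235.3]
rimR s [490.1 227.3]
[442.37205638 231.30205838] 95.68637234042201
s lug- [412.6 184.7]
```

```bash
python3 ov.py 463 -241 6 441 232.5 -32 pics/ov1.png
```

```text
(no output)
```

View pics/ov1.png

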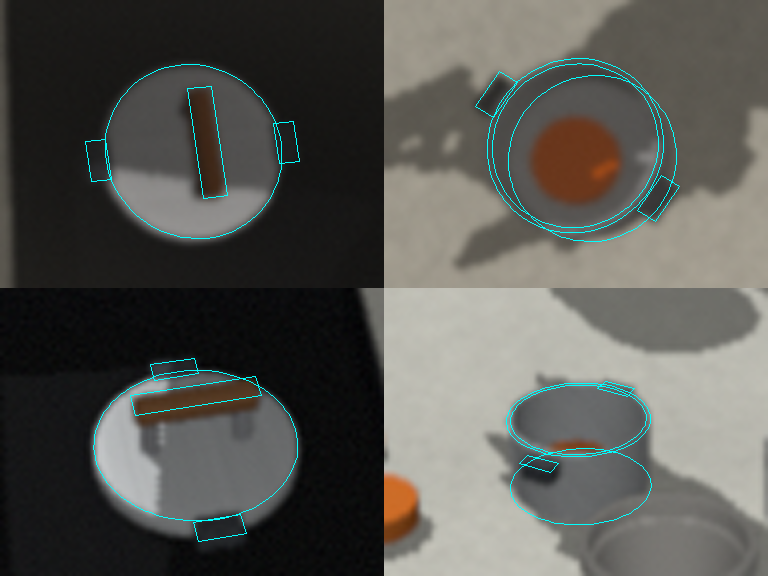

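The overlay fits: lid at about (463,-242), yaw about 5.7°; orange canister at about (441,232), yaw about -32°. I'll turn the tool to yaw 185.7 and travel to above the lid.

```bash
python3 -m crank '[{"wz":-8,"fingers":1},{"wz":-8,"fingers":1},{"wz":-8,"fingers":1},{"wz":-8,"dy":-17,"fingers":1},{"dx":-5,"dy":-40,"fingers":1},{"dx":-5,"dy":-40,"fingers":1},{"dx":-5,"dy":-40,"fingers":1},{"dx":-5,"dy":-40,"fingers":1},{"dx":-5,"dy":-40,"fingers":1},{"dx":-5,"dy":-40,"fingers":1},{"dx":-5,"dy":-40,"fingers":1},{"dx":-5,"dy":-40,"fingers":1},{"dx":-5,"dy":-40,"fingers":1},{"dx":-5,"dy":-40,"fingers":1},{"dx":-5,"dy":-40,"fingers":1},{"dx":-5,"dy":-40,"fingers":1},{"dx":-5,"dy":-40,"fingers":1},{"dx":-5,"dy":-40,"fingers":1},{"dx":-5,"dy":-40,"fingers":1},{"fingers":1}]'
cat >> h.py <<'E'
def go(x,y,z,yaw):
    s=arm.get_state(); M=R.from_euler("xyz",s["tool_rot"],degrees=True)
    w=(M.inv()*R.from_euler("xyz",[180,0,yaw],degrees=True)).as_rotvec(degrees=True)
    print("t",s["time"],"pos",s["position"].round(1),"rot",s["tool_rot"].round(2),"F",s["wrist_force"].round(1),"j7",s["joints"][6].round(1))
    print("tool shift",M.inv().apply(np.array([x,y,z])-s["position"]).round(1),"turn",w.round(2))
E
python3 -c "from h import *; go(463,-242,42,185.7)"
```

```text
t 0.1 pos [277.2 559.8 227.5] rot [-179.94    0.    153.66] F [-0.4 -0.1 -0.1] j7 -3.0
tool shift [-522.3 -635.9  186.3] turn [-6.000e-02 -1.000e-02 -3.204e+01]invalid input
```

```bash
python3 -m crank '[{"dx":0,"dy":0,"dz":0,"wx":0,"wy":0,"wz":-8,"fingers":1},{"dx":0,"dy":0,"dz":0,"wx":0,"wy":0,"wz":-8,"fingers":1},{"dx":0,"dy":0,"dz":0,"wx":0,"wy":0,"wz":-8,"fingers":1},{"dx":0,"dy":-17,"dz":0,"wx":0,"wy":0,"wz":-8,"fingers":1}]'
```

```text
time: 0.5
position: [276.1, 543.9, 227.4]
tool_rot: [-180.0, -0.0, -173.9]
wrist_force: [-0.2, -0.4, -1.5]
grip_width: 84.9
finger_force: 0.0
```

All keys are needed in every row. Turn confirmed; now the travel.

```bash
python3 -m crank '[{"dx":-5,"dy":-40,"dz":0,"wx":0,"wy":0,"wz":0,"fingers":1},{"dx":-5,"dy":-40,"dz":0,"wx":0,"wy":0,"wz":0,"fingers":1},{"dx":-5,"dy":-40,"dz":0,"wx":0,"wy":0,"wz":0,"fingers":1},{"dx":-5,"dy":-40,"dz":0,"wx":0,"wy":0,"wz":0,"fingers":1},{"dx":-5,"dy":-40,"dz":0,"wx":0,"wy":0,"wz":0,"fingers":1},{"dx":-5,"dy":-40,"dz":0,"wx":0,"wy":0,"wz":0,"fingers":1},{"dx":-5,"dy":-40,"dz":0,"wx":0,"wy":0,"wz":0,"fingers":1},{"dx":-5,"dy":-40,"dz":0,"wx":0,"wy":0,"wz":0,"fingers":1},{"dx":-5,"dy":-40,"dz":0,"wx":0,"wy":0,"wz":0,"fingers":1},{"dx":-5,"dy":-40,"dz":0,"wx":0,"wy":0,"wz":0,"fingers":1},{"dx":-5,"dy":-40,"dz":0,"wx":0,"wy":0,"wz":0,"fingers":1},{"dx":-5,"dy":-40,"dz":0,"wx":0,"wy":0,"wz":0,"fingers":1},{"dx":-5,"dy":-40,"dz":0,"wx":0,"wy":0,"wz":0,"fingers":1},{"dx":-5,"dy":-40,"dz":0,"wx":0,"wy":0,"wz":0,"fingers":1},{"dx":-5,"dy":-40,"dz":0,"wx":0,"wy":0,"wz":0,"fingers":1},{"dx":-5,"dy":-40,"dz":0,"wx":0,"wy":0,"wz":0,"fingers":1},{"dx":-5,"dy":-40,"dz":0,"wx":0,"wy":0,"wz":0,"fingers":1},{"dx":-5,"dy":-40,"dz":0,"wx":0,"wy":0,"wz":0,"fingers":1},{"dx":-5,"dy":-40,"dz":0,"wx":0,"wy":0,"wz":0,"fingers":1},{"dx":0,"dy":0,"dz":0,"wx":0,"wy":0,"wz":0,"fingers":1}]'
python3 -c "from h import *; go(463,-242,42,185.7)"
```

```text
time: 2.5
position: [445.9, -208.4, 228.0]
tool_rot: [-179.9, -0.0, -174.6]
wrist_force: [-0.7, 0.7, -0.7]
grip_width: 85.4
finger_force: 0.0
t 2.5 pos [ 445.9 -208.4  228. ] rot [-1.7988e+02 -3.0000e-02 -1.7464e+02] F [-0.7  0.7 -0.7] j7 123.6
tool shift [-14.  -34.6 186.1] turn [-0.12 -0.03 -0.34]
```

```bash
python3 -m crank '[{"dx":-7,"dy":-17.3,"dz":10,"wx":0,"wy":0,"wz":0,"fingers":1},{"dx":-7,"dy":-17.3,"dz":20,"wx":0,"wy":0,"wz":0,"fingers":1},{"dx":0,"dy":0,"dz":30,"wx":0,"wy":0,"wz":0,"fingers":1},{"dx":0,"dy":0,"dz":30,"wx":0,"wy":0,"wz":0,"fingers":1},{"dx":0,"dy":0,"dz":25,"wx":0,"wy":0,"wz":0,"fingers":1},{"dx":0,"dy":0,"dz":15,"wx":0,"wy":0,"wz":0,"fingers":1},{"dx":0,"dy":0,"dz":0,"wx":0,"wy":0,"wz":0,"fingers":1},{"dx":0,"dy":0,"dz":0,"wx":0,"wy":0,"wz":0,"fingers":1}]'
python3 - <<'E'
from h import *
go(463,-242,42,185.7)
t=eyes.capture("top")[:,:,::-1];s=eyes.capture("side")[:,:,::-1]
cv2.imwrite("pics/a.png",np.hstack([cv2.resize(t[160:280,380:500],None,fx=3.3,fy=3.3,interpolation=2),cv2.resize(s[200:320,260:380],None,fx=3.3,fy=3.3,interpolation=2)]))
E
```

```text
time: 3.3
position: [463.5, -236.8, 98.5]
tool_rot: [180.0, -0.0, -174.3]
wrist_force: [0.3, -0.9, 0.3]
grip_width: 85.3
finger_force: 0.0
t 3.3 pos [ 463.5 -236.8   98.5] rot [ 1.8000e+02 -1.0000e-02 -1.7434e+02] F [ 0.3 -0.9  0.3] j7 134.6
tool shift [ 1.  -5.2 56.5] turn [ 0.   -0.01 -0.04]
```

View pics/a.png

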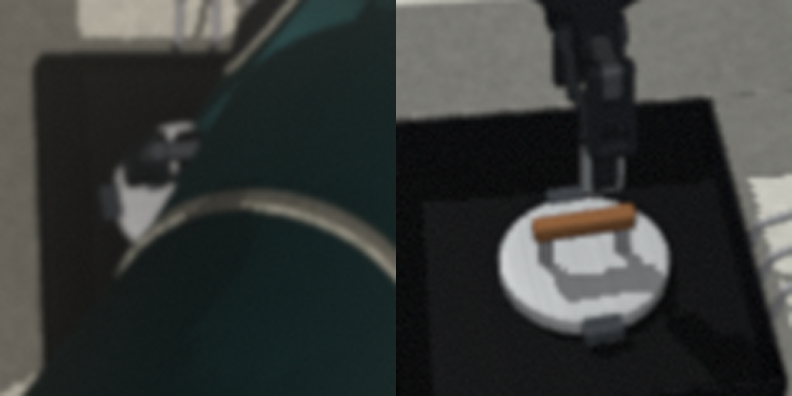

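The side view shows the open fingers above the handle (tips ≈ (323,252), handle ≈ (317,267)). Descending and closing.

```bash
python3 -c "
from h import *
print(proj('side',[[463.5,-236.8,90],[463,-242,50]]))"
python3 -m crank '[{"dx":1,"dy":-5,"dz":16,"wx":0,"wy":0,"wz":0,"fingers":1},{"dx":0,"dy":0,"dz":20,"wx":0,"wy":0,"wz":0,"fingers":1},{"dx":0,"dy":0,"dz":14,"wx":0,"wy":0,"wz":0,"fingers":1},{"dx":0,"dy":0,"dz":6,"wx":0,"wy":0,"wz":0,"fingers":1},{"dx":0,"dy":0,"dz":0,"wx":0,"wy":0,"wz":0,"fingers":1},{"dx":0,"dy":0,"dz":0,"wx":0,"wy":0,"wz":0,"fingers":1}]'
python3 -c "from h import *; go(463,-242,42,185.7)"
```

```text
[[316.59491963 249.36914942]
 [316.57341117 265.75333582]]
time: 4.0
position: [463.1, -242.2, 42.5]
tool_rot: [-180.0, 0.0, -174.4]
wrist_force: [-0.5, -0.4, -0.1]
grip_width: 85.2
finger_force: 0.0
t 4.0 pos [ 463.1 -242.2   42.5] rot [-1.7998e+02  2.0000e-02 -1.7435e+02] F [-0.5 -0.4 -0.1] j7 138.4
tool shift [0.1 0.2 0.5] turn [-0.02  0.02 -0.05]
```

Run:
```python
from h import *
s=eyes.capture("side")[:,:,::-1].copy()
M=R.from_euler("xyz",arm.get_state()["tool_rot"],degrees=True);p=arm.get_state()["position"]
print([proj("side",p+M.apply([a,43*b,4]))[0].round(1) for b in(1,-1) for a in(-11,0,11)])
cv2.imwrite("pics/b.png",cv2.resize(s[220:320,255:385],None,fx=6,fy=6,interpolation=2))
```

```text
[array([317.7, 254.3]), array([312.6, 255. ]), array([307.4, 255.8]), array([326.7, 284.7]), array([321.2, 285.5]), array([315.6, 286.4])]
```

View pics/b.png

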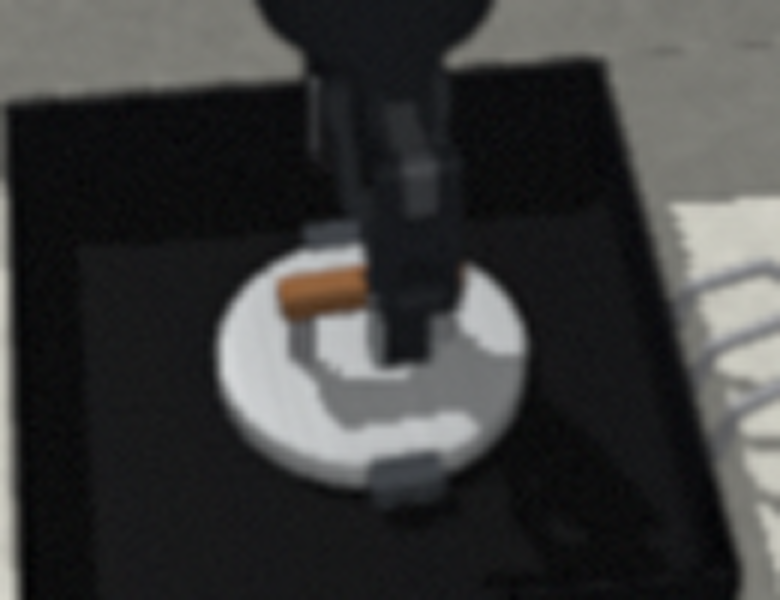

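The near pad tip sits at about (322,277), in line with the lid's lug and matching the prediction. Closing and lifting a little.

```bash
python3 -m crank '[{"dx":0,"dy":0,"dz":0,"wx":0,"wy":0,"wz":0,"fingers":-1},{"dx":0,"dy":0,"dz":0,"wx":0,"wy":0,"wz":0,"fingers":-1},{"dx":0,"dy":0,"dz":0,"wx":0,"wy":0,"wz":0,"fingers":-1},{"dx":0,"dy":0,"dz":0,"wx":0,"wy":0,"wz":0,"fingers":-1},{"dx":0,"dy":0,"dz":0,"wx":0,"wy":0,"wz":0,"fingers":-1},{"dx":0,"dy":0,"dz":0,"wx":0,"wy":0,"wz":0,"fingers":-1},{"dx":0,"dy":0,"dz":0,"wx":0,"wy":0,"wz":0,"fingers":-1},{"dx":0,"dy":0,"dz":0,"wx":0,"wy":0,"wz":0,"fingers":-1},{"dx":0,"dy":0,"dz":0,"wx":0,"wy":0,"wz":0,"fingers":-1},{"dx":0,"dy":0,"dz":0,"wx":0,"wy":0,"wz":0,"fingers":-1}]'
```

```text
time: 5.05
position: [463.0, -242.0, 42.4]
tool_rot: [180.0, 0.0, -174.3]
wrist_force: [-1.6, 1.1, 5.9]
grip_width: 11.7
finger_force: 58.6
```

```bash
python3 -m crank '[{"dx":0,"dy":0,"dz":-4,"wx":0,"wy":0,"wz":0,"fingers":-1},{"dx":0,"dy":0,"dz":-8,"wx":0,"wy":0,"wz":0,"fingers":-1},{"dx":0,"dy":0,"dz":-15,"wx":0,"wy":0,"wz":0,"fingers":-1},{"dx":0,"dy":0,"dz":-20,"wx":0,"wy":0,"wz":0,"fingers":-1},{"dx":0,"dy":0,"dz":-25,"wx":0,"wy":0,"wz":0,"fingers":-1},{"dx":0,"dy":0,"dz":-25,"wx":0,"wy":0,"wz":0,"fingers":-1},{"dx":0,"dy":0,"dz":-25,"wx":0,"wy":0,"wz":0,"fingers":-1},{"dx":0,"dy":0,"dz":-25,"wx":0,"wy":0,"wz":0,"fingers":-1},{"dx":0,"dy":0,"dz":-15,"wx":0,"wy":0,"wz":0,"fingers":-1},{"dx":0,"dy":0,"dz":-8,"wx":0,"wy":0,"wz":0,"fingers":-1},{"dx":0,"dy":0,"dz":0,"wx":0,"wy":0,"wz":0,"fingers":-1},{"dx":0,"dy":0,"dz":0,"wx":0,"wy":0,"wz":0,"fingers":-1},{"dx":0,"dy":0,"dz":0,"wx":0,"wy":0,"wz":0,"fingers":-1}]'
python3 - <<'E'
from h import *
go(441,232,212,148)
s=eyes.capture("side")[:,:,::-1].copy()
p=arm.get_state()["position"]; t=np.linspace(0,6.283,90)
c0=np.array([462.7,-242,4])+p-np.array([463,-242,42.4]); a=np.radians(5.7)
def loc(q): q=np.array(q,float); return np.c_[c0[0]+q[:,0]*np.cos(a)-q[:,1]*np.sin(a),c0[1]+q[:,0]*np.sin(a)+q[:,1]*np.cos(a),c0[2]+q[:,2]]
G=[loc(np.c_[52*np.cos(t),52*np.sin(t),0*t+h]) for h in(0,12)]
u,v=proj("side",c0)[0].astype(int);o=[u-65,v-50]
g=cv2.resize(s[o[1]:o[1]+100,o[0]:o[0]+130],None,fx=6,fy=6,interpolation=2)
for P in G: cv2.polylines(g,[((proj("side",P)-o+.5)*6).astype(np.int32)],True,(255,255,0),1)
cv2.imwrite("pics/c.png",g)
E
```

```text
time: 6.35
position: [462.5, -241.8, 211.4]
tool_rot: [180.0, -0.1, -174.3]
wrist_force: [-0.3, 1.0, -1.0]
grip_width: 11.1
finger_force: 58.8
t 6.35 pos [ 462.5 -241.8  211.4] rot [ 1.7998e+02 -7.0000e-02 -1.7435e+02] F [-0.3  1.  -1. ] j7 129.5
tool shift [-2.520e+01  4.736e+02 -4.000e-01] turn [-0.   -0.07 37.65]
```

View pics/c.png

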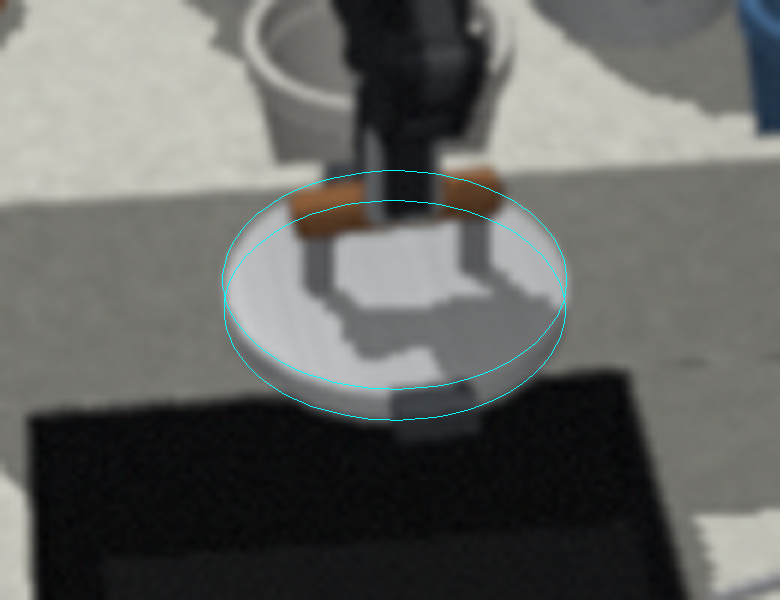

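The lid is held level and its outline matches the predicted ring around (395,300 in the crop) to within about 0.5 px. Carrying it across.

```bash
python3 -m crank '[{"dx":0,"dy":8,"dz":0,"wx":0,"wy":0,"wz":0,"fingers":-1},{"dx":-1,"dy":16,"dz":0,"wx":0,"wy":0,"wz":0,"fingers":-1},{"dx":-1.5,"dy":25,"dz":0,"wx":0,"wy":0,"wz":0,"fingers":-1},{"dx":-1.5,"dy":28,"dz":0,"wx":0,"wy":0,"wz":0,"fingers":-1},{"dx":-1.5,"dy":28,"dz":0,"wx":0,"wy":0,"wz":0,"fingers":-1},{"dx":-1.5,"dy":28,"dz":0,"wx":0,"wy":0,"wz":0,"fingers":-1},{"dx":-1.5,"dy":28,"dz":0,"wx":0,"wy":0,"wz":0,"fingers":-1},{"dx":-1.5,"dy":28,"dz":0,"wx":0,"wy":0,"wz":0,"fingers":-1},{"dx":-1.5,"dy":28,"dz":0,"wx":0,"wy":0,"wz":0,"fingers":-1},{"dx":-1.5,"dy":28,"dz":0,"wx":0,"wy":0,"wz":0,"fingers":-1},{"dx":-1.5,"dy":28,"dz":0,"wx":0,"wy":0,"wz":0,"fingers":-1},{"dx":-1.5,"dy":28,"dz":0,"wx":0,"wy":0,"wz":0,"fingers":-1},{"dx":-1.5,"dy":28,"dz":0,"wx":0,"wy":0,"wz":0,"fingers":-1},{"dx":-1.5,"dy":28,"dz":0,"wx":0,"wy":0,"wz":0,"fingers":-1},{"dx":-1.5,"dy":28,"dz":0,"wx":0,"wy":0,"wz":0,"fingers":-1},{"dx":-1.5,"dy":28,"dz":0,"wx":0,"wy":0,"wz":0,"fingers":-1},{"dx":-1.5,"dy":28,"dz":0,"wx":0,"wy":0,"wz":0,"fingers":-1},{"dx":-1,"dy":20,"dz":0,"wx":0,"wy":0,"wz":0,"fingers":-1},{"dx":0,"dy":10,"dz":0,"wx":0,"wy":0,"wz":0,"fingers":-1},{"dx":0,"dy":2,"dz":0,"wx":0,"wy":0,"wz":0,"fingers":-1}]'
python3 -m crank '[{"dx":0,"dy":0,"dz":0,"wx":0,"wy":0,"wz":3,"fingers":-1},{"dx":0,"dy":0,"dz":0,"wx":0,"wy":0,"wz":5,"fingers":-1},{"dx":0,"dy":0,"dz":0,"wx":0,"wy":0,"wz":6,"fingers":-1},{"dx":0,"dy":0,"dz":0,"wx":0,"wy":0,"wz":6,"fingers":-1},{"dx":0,"dy":0,"dz":0,"wx":0,"wy":0,"wz":6,"fingers":-1},{"dx":0,"dy":0,"dz":0,"wx":0,"wy":0,"wz":6,"fingers":-1},{"dx":0,"dy":0,"dz":0,"wx":0,"wy":0,"wz":3.5,"fingers":-1},{"dx":0,"dy":0,"dz":0,"wx":0,"wy":0,"wz":2,"fingers":-1},{"dx":0,"dy":0,"dz":0,"wx":0,"wy":0,"wz":0,"fingers":-1},{"dx":0,"dy":0,"dz":0,"wx":0,"wy":0,"wz":0,"fingers":-1},{"dx":0,"dy":0,"dz":0,"wx":0,"wy":0,"wz":0,"fingers":-1}]'
python3 -c "from h import *; go(441,232,140,148)"
```

```text
time: 8.4
position: [440.2, 231.9, 211.8]
tool_rot: [-180.0, -0.0, -174.3]
wrist_force: [-0.4, -0.2, -1.4]
grip_width: 11.1
finger_force: 58.8
time: 9.5
position: [440.7, 230.7, 212.1]
tool_rot: [-180.0, 0.0, 148.2]
wrist_force: [0.5, 0.1, -1.3]
grip_width: 11.4
finger_force: 58.8
t 9.5 pos [440.7 230.7 212.1] rot [-179.99    0.    148.18] F [ 0.5  0.1 -1.3] j7 31.4
tool shift [ 0.5  1.2 72.1] turn [-0.01  0.    0.18]
```

```bash
python3 -m crank '[{"dx":0,"dy":1,"dz":6,"wx":0,"wy":0,"wz":0,"fingers":-1},{"dx":0.5,"dy":0.5,"dz":14,"wx":0,"wy":0,"wz":0,"fingers":-1},{"dx":0,"dy":0,"dz":20,"wx":0,"wy":0,"wz":0,"fingers":-1},{"dx":0,"dy":0,"dz":20,"wx":0,"wy":0,"wz":0,"fingers":-1},{"dx":0,"dy":0,"dz":14,"wx":0,"wy":0,"wz":0,"fingers":-1},{"dx":0,"dy":0,"dz":8,"wx":0,"wy":0,"wz":0,"fingers":-1},{"dx":0,"dy":0,"dz":5,"wx":0,"wy":0,"wz":0,"fingers":-1},{"dx":0,"dy":0,"dz":0,"wx":0,"wy":0,"wz":0,"fingers":-1},{"dx":0,"dy":0,"dz":0,"wx":0,"wy":0,"wz":0,"fingers":-1},{"dx":0,"dy":0,"dz":0,"wx":0,"wy":0,"wz":0,"fingers":-1},{"dx":0,"dy":0,"dz":0,"wx":0,"wy":0,"wz":0,"fingers":-1}]'
cat > chk.py <<'E'
from h import *
import sys
go(441,232,108,148)
p=arm.get_state()["position"];t=np.linspace(0,6.283,90);a=np.radians(arm.get_state()["tool_rot"][2]-180); ca=np.radians(-32)
def loc(c,a,q): q=np.array(q,float); return np.c_[c[0]+q[:,0]*np.cos(a)-q[:,1]*np.sin(a),c[1]+q[:,0]*np.sin(a)+q[:,1]*np.cos(a),c[2]+q[:,2]]
ring=lambda r,h:np.c_[r*np.cos(t),r*np.sin(t),0*t+h]
bx=lambda s,h:[(-12,50*s,h),(12,50*s,h),(12,62*s,h),(-12,62*s,h)]
c0=p-[0,0,38.4]; G=[loc(c0,a,q) for q in(ring(52,0),ring(52,12),bx(1,10),bx(-1,10))]
C=[loc([441,232,0],ca,q) for q in(ring(50,55),ring(50,0),bx(1,50),bx(-1,50))]
out=[]
for n in("top","side"):
    s=eyes.capture(n)[:,:,::-1].copy();cv2.imwrite(f"pics/{sys.argv[1]}_{n}.png",s)
    u,v=proj(n,[441,232,70])[0].astype(int);o=[u-33,v-34]
    g=cv2.resize(s[o[1]:o[1]+74,o[0]:o[0]+66],None,fx=6,fy=6,interpolation=2);h=g.copy()
    for L,col in((G,(255,255,0)),(C,(0,255,0))):
        for P in L: cv2.polylines(h,[((proj(n,P)-o+.5)*6).astype(np.int32)],True,col,1)
    out.append(h)
cv2.imwrite(f"pics/{sys.argv[1]}.png",np.hstack(out))
E
python3 chk.py d
```

```text
time: 10.6
position: [441.3, 232.8, 125.5]
tool_rot: [180.0, 0.0, 148.2]
wrist_force: [-0.2, -0.2, -1.5]
grip_width: 11.6
finger_force: 58.8
t 10.6 pos [441.3 232.8 125.5] rot [1.7996e+02 2.0000e-02 1.4816e+02] F [-0.2 -0.2 -1.5] j7 34.1
tool shift [-0.2 -0.8 17.5] turn [0.04 0.02 0.16]
```

View pics/d.png

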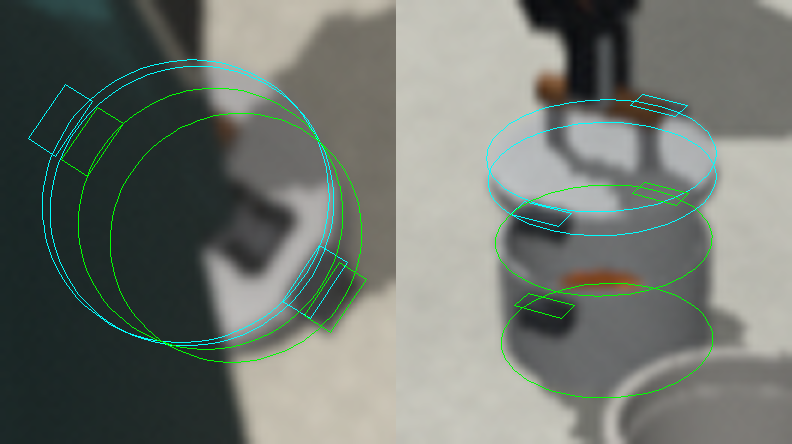

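In the side view, lid lug (542,222) and canister lug (547,315) show the same small residual (≈1–2, 8–9 crop px, i.e. ≤1.5 px) against the models. So the relative pose is right to about 1 mm. Lowering to the final height.

```bash
python3 -m crank '[{"dx":0,"dy":-0.4,"dz":3,"wx":0,"wy":0,"wz":0.1,"fingers":-1},{"dx":0,"dy":-0.2,"dz":5,"wx":0,"wy":0,"wz":0,"fingers":-1},{"dx":0,"dy":0,"dz":5,"wx":0,"wy":0,"wz":0,"fingers":-1},{"dx":0,"dy":0,"dz":3,"wx":0,"wy":0,"wz":0,"fingers":-1},{"dx":0,"dy":0,"dz":1.5,"wx":0,"wy":0,"wz":0,"fingers":-1},{"dx":0,"dy":0,"dz":0,"wx":0,"wy":0,"wz":0,"fingers":-1},{"dx":0,"dy":0,"dz":0,"wx":0,"wy":0,"wz":0,"fingers":-1},{"dx":0,"dy":0,"dz":0,"wx":0,"wy":0,"wz":0,"fingers":-1},{"dx":0,"dy":0,"dz":0,"wx":0,"wy":0,"wz":0,"fingers":-1},{"dx":0,"dy":0,"dz":0,"wx":0,"wy":0,"wz":0,"fingers":-1}]'
python3 chk.py e
python3 - <<'E'
from h import *
# lateral silhouette: bright/dark column gradients in side view for lid and canister rows
s=cv2.cvtColor(cv2.imread("pics/e_side.png"),6).astype(float)
p=arm.get_state()["position"]
u,v=proj("side",[441,232,70])[0]
print(proj("side",[p-[0,0,32.4],[441,232,55],[441,232,20]]).round(1))
img=cv2.imread("pics/e_side.png")
cv2.imwrite("pics/f.png",cv2.resize(img[int(v)-35:int(v)+35,int(u)-40:int(u)+40],None,fx=8,fy=8,interpolation=2)); print(int(u)-40,int(v)-35)
E
```

```text
time: 11.7
position: [440.8, 232.2, 107.7]
tool_rot: [180.0, 0.0, 148.1]
wrist_force: [-0.6, 1.2, -2.0]
grip_width: 11.5
finger_force: 58.8
t 11.7 pos [440.8 232.2 107.7] rot [1.8000e+02 1.0000e-02 1.4805e+02] F [-0.6  1.2 -2. ] j7 34.7
tool shift [-0.3 -0.  -0.3] turn [0.   0.01 0.05]
[[290.9 135.9]
 [291.2 142.3]
 [291.5 153. ]]
250 102
```

View pics/e.png

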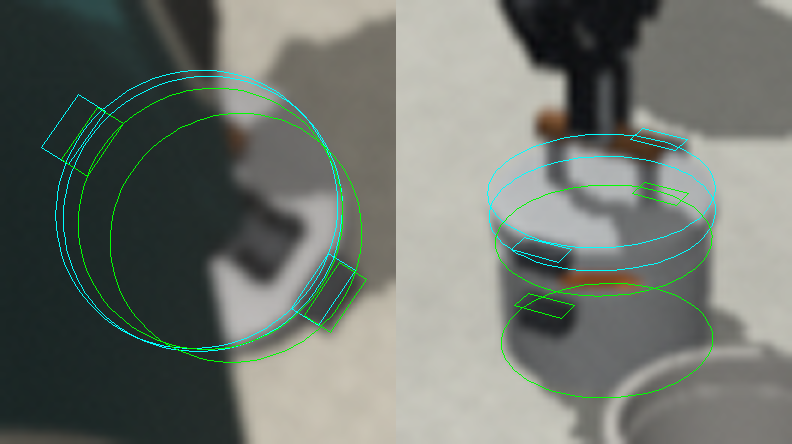

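View pics/f.png

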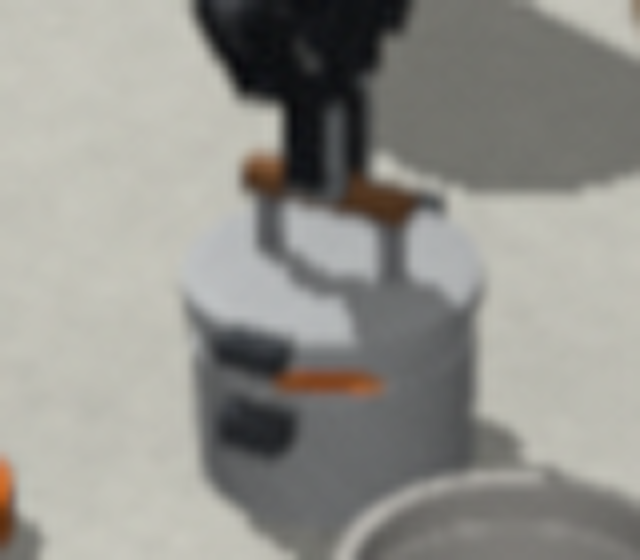

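Final views: lid centred on the canister (crop columns 332 against 335, under 1 mm), lugs stacked at (255,352) and (258,425), with the orange puck visible through the open gap. The lid is level and steady.

```bash
python3 -c "from plant import arm; print(arm.job_done())"
```

```text
the job is handed in; nothing more can be done
None
```

The job is handed in at about 12 s, with the gripper still holding the lid level about 15 mm above the rim of the canister with the orange puck; by the cameras it is centred to about 1 mm with the lugs lined up.

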